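# Find the microscope focus drive with the worn shaft stop

### The job

Two microscope focus drives are on the bench for service, and one has too much end float. Feel each shaft by its knob, one drive after the other, the one on the robot's left first: draw it out as far as it goes to its stop, then push it back fully in. Then stand the red marker upright in the recess on top of the drive whose shaft slid farther, leaving both shafts pushed in and the bottle, slide box and objective undisturbed.

Things in the scene. Friction and masses are not known exactly. Their poses are not given: they have to be found in the camera images.
- drive_p: Focus drive: black housing 90 x 90 mm on a steel base plate 124 x 104 mm, 102 mm tall, screwed to the bench. Origin: centre of the underside; z up; x points level along the shaft, out of the housing. The bearing boss ends 60.5 mm out; beyond it are the bare shaft and its knob, 60 mm above the bench. The two drives look alike; one is on the robot's left (y > 0), one on its right (y < 0).
- shaft_p (a joint): Slide of drive_p's shaft, m: 0 = pushed in against its inner stop, growing as it is drawn out. The outer stop is at 0.007 on the sound drive and 0.018 on the worn one; which is which does not show: feel it. About 2 N of friction, no spring: it stays where it is left. It slides only, it does not turn. Starts 2.5 to 4.5 mm out.
- shaft_p_knob (a point): Centre of the steel knob on the shaft of drive_p: a cylinder 30 mm in diameter, 34 mm long, its axis level along the shaft, 60 mm above the bench, 109 mm from the drive's origin when pushed in. Moves with the shaft; x points outward, away from the housing. The bare 12 mm shaft shows for 31 mm or more between boss and knob.
- drive_p_recess (a point): Centre of the shallow square recess on top of drive_p: 97 mm above the bench, 1 mm above its floor (at 96 mm). The recess is 78 x 78 mm inside, with an aluminium rim 6 mm wide whose top is 102 mm above the bench.
- drive_q: Focus drive: black housing 90 x 90 mm on a steel base plate 124 x 104 mm, 102 mm tall, screwed to the bench. Origin: centre of the underside; z up; x points level along the shaft, out of the housing. The bearing boss ends 60.5 mm out; beyond it are the bare shaft and its knob, 60 mm above the bench. The two drives look alike; one is on the robot's left (y > 0), one on its right (y < 0).
- shaft_q (a joint): Slide of drive_q's shaft, m: 0 = pushed in against its inner stop, growing as it is drawn out. The outer stop is at 0.007 on the sound drive and 0.018 on the worn one; which is which does not show: feel it. About 2 N of friction, no spring: it stays where it is left. It slides only, it does not turn. Starts 2.5 to 4.5 mm out.
- shaft_q_knob (a point): Centre of the steel knob on the shaft of drive_q: a cylinder 30 mm in diameter, 34 mm long, its axis level along the shaft, 60 mm above the bench, 109 mm from the drive's origin when pushed in. Moves with the shaft; x points outward, away from the housing. The bare 12 mm shaft shows for 31 mm or more between boss and knob.
- drive_q_recess (a point): Centre of the shallow square recess on top of drive_q: 97 mm above the bench, 1 mm above its floor (at 96 mm). The recess is 78 x 78 mm inside, with an aluminium rim 6 mm wide whose top is 102 mm above the bench.
- marker_mid (a point): Centre, 30 mm above its underside, of the red plastic marker: a round foot 36 mm in diameter and 8 mm thick (coned up to 10 mm), with an upright stem 16 mm in diameter up to 60 mm above its underside. About 60 g. Stands on the bench beyond the drives, between them.
- oil_bottle: Small amber oil bottle with a black cap, 38 mm in diameter, 75 mm tall, standing at the robot's left. Origin: centre of its underside. Leave it where it is.
- slide_box: Blue plastic box for slides, 100 x 85 x 34 mm, at the robot's right. Origin: centre of its underside. Leave it where it is.
- objective: Spare microscope objective, steel, 31 mm in diameter, 46 mm tall, standing on the bench between the two drives, nearest the robot. Origin: centre of its underside. Leave it where it is.
- marker: The same red marker, origin at the centre of its underside.
Not all that is in view belongs to the job. Of the things that look like the marker, take the one that is farthest from the robot's base at the start.

How it is judged:
By the outcome, as a careful person would: the job done as asked, in the order asked, and still so for the second after the job is handed in, with the robot touching nothing.
It also fails if it takes over 66 s, if anything falls off the work surface, if the arm or the gripper's body presses on something with over 40 N, if the wrist force passes 120 N, or if a joint passes its speed limit or range.

### The arm

A 6-joint arm with a two-finger parallel gripper is mounted at the origin on the work surface. World frame = base frame: x ahead of the robot, y to its left, z up, the work surface at z = 0. Lengths are in m, angles in rad, forces in N, time in s.
With the tool pointing down it reaches from about 0.325 to 0.85 m from the base axis. Payload 15.5 kg.
Tool frame: the origin (TCP) lies on the centre line of the jaws, within the pads' length; the fingertips stand 11 mm ahead of it and the grasp point (between the pads) lies 8 mm behind it (ctrl.finger_overhang is the distance from the TCP to the fingertips, in m); z points along the fingers, y is the direction in which the jaws open and shut (so a half turn about z gives the same grasp; the last joint's range is limited). The gripper opens to 91 mm and grips with 3 to 60 N. Pads are 32 mm wide; open, the fingers measure 118 mm over their backs; the gripper's body (76 mm by 178 mm) begins 60 mm behind the grasp point.
Start: joints at [1.22, 0.494, 1.345, -0, 1.302, -0.096], TCP at [0.158, 0.605, 0.225] pointing down, gripper open.
Joint ranges: [-2.91, 2.91], [-0.82, 2.16], [0.22, 2.67], [-1.22, 4.37], [0.12, 2.79], [-3.08, 3.08]. Speed limits (rad/s): [1.89, 1.89, 2.57, 3.01, 3.01, 3.01].

### API

Orientations are given as a unit quaternion [w, x, y, z].
In Python, from cell import ctrl gives the robot as it stands. The module is installed in compiled form; this text tells all that it offers.
- The arm moves only by the tool jog_arm, never from a script. Its argument "rows" is a list of rows, each an object with "hand": the opening, from 0 (shut) to 1 (fully open); "delta_pos": the shift along the tool's x, y, z in m, a list of three; "turn": the turn about the tool's z in rad. A call has exactly 8 rows; each row is the pose to reach, as a shift and turn from the pose measured when the call began, along the tool's axes at that moment; what a row does not reach only later rows make up. A row lasts 1/10 s, in which the tool goes at most 50 mm and 8.59 degrees, less where a joint would pass 70% of its speed; a pose out of reach is approached as far as the arm can. A call with a gripper value outside its range is refused whole. The fingers move at their own pace and stop on an object; "force" is the grip in N (left out, the last holds). Time passes only in rows, so rows that repeat a pose let the fingers close, or fill a call up. It gives the time, the measured TCP pose, the force and the opening at its end, in the units of the state.
- ctrl.sense(): the state, without advancing time (a new reading comes with each control period).
- ctrl.capture(name): name is "scene" or "side" or "wrist"; returns a dict with "pixels" (420x560x3 uint8, red, green, blue), "z_map" (420x560 float32, m along the optical axis (not along the pixel's ray), 0 where there is no reading), "mtx" (3x3 intrinsics, pixels), "extrinsics" (4x4, takes a point from camera to world coordinates). Camera axes: x right, y down, z forward; pixel columns grow to the right and rows downward; lengths in m; the calibration is good to about 2 mm. A picture is of the moment at which its call begins.
- ctrl.close_job(): hands the job in, once; it reports no verdict.
The state is a dict: "clock": time; "q": joint angles; "qd": joint speeds; "joint_efforts": joint torques, N m; "eef_pos": TCP position; "eef_rot": TCP orientation; "force": force on the tool from outside, world axes, zero at the start; "torque": the same for the moment, N m; "gripper_width": opening from 0.0 (shut) to 1.0 (fully open).
Only numpy, scipy, OpenCV 4.12 (cv2) and the standard library are available. Lean on these libraries where they do the work, as an engineer would, in place of code of your own. Each camera call takes 0.05 s, during which the arm holds its last target.

## Working session

There is one attempt and no reset: what is moved stays moved. The work goes in short steps, Python scripts to look and compute and a tool call to move; the robot and the scene stay as the last step left them, time stands still between calls to the robot, and variables do not carry over. Pictures are saved under pics/ and viewed, and the job is handed in when it is done.

Besides the shell and the picture viewer there is one more tool, called after ">>>" as a command line: name --argument value ..., lists and objects as JSON in quotes. jog_arm: Moves the arm, as the interface text tells. Its arguments: {"type":"object","properties":{"rows":{"type":"array","items":{"type":"object","properties":{"hand":{"type":"number"},"delta_pos":{"type":"array","items":{"type":"number"}},"turn":{"type":"number"}}}},"force":{"type":"number"}},"required":["rows"]}

```bash
mkdir -p pics; python3 - <<'E'
from cell import ctrl
import cv2,numpy as np
s=ctrl.sense();print({k:np.round(v,3).tolist() for k,v in s.items()},ctrl.finger_overhang)
for n in ["scene","side","wrist"]:
    c=ctrl.capture(n);cv2.imwrite(f"pics/{n}0.png",c["pixels"][:,:,::-1]);np.savez(f"{n}0.npz",**c)
    print(n,c["mtx"].round(1).tolist(),c["extrinsics"].round(3).tolist())
E
```

```text
{'clock': 0.0, 'q': [1.221, 0.494, 1.346, 0.0, 1.303, -0.096], 'qd': [0.001, 0.0, 0.002, -0.0, -0.001, 0.002], 'joint_efforts': [0.0, -87.886, -38.184, 0.071, 0.053, -0.0], 'eef_pos': [0.157, 0.604, 0.224], 'eef_rot': [-0.0, 0.127, 0.992, -0.001], 'force': [-0.354, -0.606, -0.103], 'torque': [0.002, 0.038, 0.003], 'gripper_width': 1.0} 0.011
scene [[425.6, 0.0, 276.6], [0.0, 425.6, 215.9], [0.0, 0.0, 1.0]] [[-0.84, 0.458, -0.291, 0.903], [0.543, 0.71, -0.448, 0.561], [0.002, -0.534, -0.845, 1.142], [0.0, 0.0, 0.0, 1.0]]
side [[537.5, 0.0, 278.4], [0.0, 537.5, 213.0], [0.0, 0.0, 1.0]] [[0.819, -0.285, 0.498, -0.075], [-0.573, -0.444, 0.689, -0.844], [0.025, -0.85, -0.527, 0.716], [0.0, 0.0, 0.0, 1.0]]
wrist [[344.3, 0.0, 280.8], [0.0, 344.3, 206.0], [0.0, 0.0, 1.0]] [[0.252, 0.936, 0.248, 0.087], [0.968, -0.243, -0.064, 0.623], [0.0, 0.256, -0.967, 0.384], [0.0, 0.0, 0.0, 1.0]]
```

View pics/scene0.png

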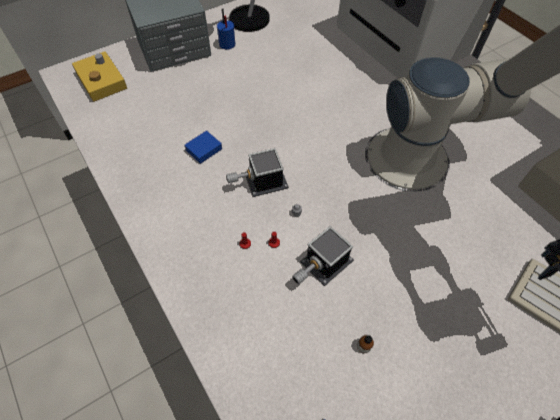

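View pics/side0.png

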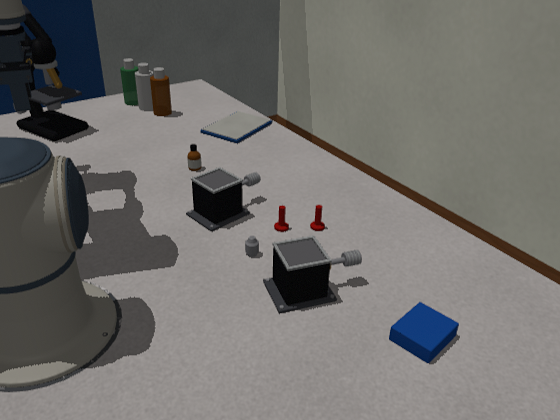

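View pics/wrist0.png

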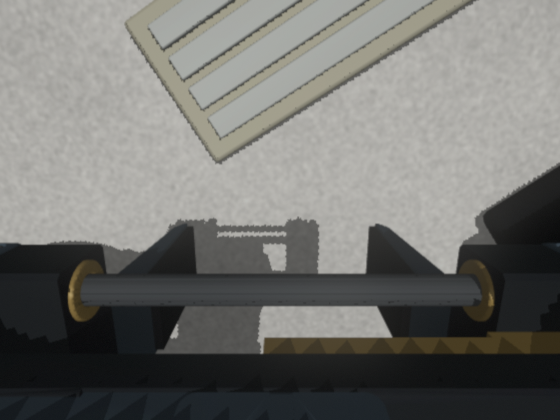

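The scene view shows two drives, at (330,253) on the left (y>0) and (265,172) on the right. There are two red marker-like things, at (245,241) and (274,240), and the objective is at (297,210). In the side view the red ones are at (318,218) and (282,220). The one at scene (245,241) / side (318,218) looks farther from the base, which I'll check by measuring.

```bash
cat > h.py <<'E'
import numpy as np,cv2
def ld(n): return dict(np.load(n))
def pts(c):
    z=c["z_map"];v,u=np.mgrid[:z.shape[0],:z.shape[1]]
    K=c["mtx"];P=np.stack([(u-K[0,2])/K[0,0]*z,(v-K[1,2])/K[1,1]*z,z],-1)
    E=c["extrinsics"];W=P@E[:3,:3].T+E[:3,3];W[z==0]=np.nan;return W
def ray(c,u,v,h):
    K=c["mtx"];E=c["extrinsics"];d=E[:3,:3]@np.array([(u-K[0,2])/K[0,0],(v-K[1,2])/K[1,1],1]);o=E[:3,3]
    return o+d*(h-o[2])/d[2]
E
python3 - <<'E'
from h import *
np.set_printoptions(precision=4,suppress=True)
for n in ["scene","side"]:
    c=ld(n+"0.npz");W=pts(c);p=c["pixels"].astype(int)
    print(n,'table z',np.nanmedian(W[200:260,100:140,2]) if n=="scene" else np.nanmedian(W[330:380,180:240,2]))
    m=((p[...,0]>110)&(p[...,1]<50)&(p[...,2]<50)).astype(np.uint8)
    k,l,st,ce=cv2.connectedComponentsWithStats(m)
    for i in range(1,k):
        if st[i,4]<15: continue
        w=W[l==i];w=w[w[:,2]>0.02]; 
        print('red',ce[i],st[i],np.nanmedian(w,0),w[:,2].max())
        print('  top',ray(c,ce[i][0],st[i,1]+2,.06))
    # heights
    win=(W[...,0]>.3)&(W[...,0]<.85)&(abs(W[...,1])<.4)&(W[...,2]>.02)&(W[...,2]<.115)
    k,l,st,ce=cv2.connectedComponentsWithStats(win.astype(np.uint8))
    for i in range(1,k):
        if st[i,4]<25: continue
        w=W[l==i];print('obj',ce[i].round(),st[i],w.min(0),w.max(0))
        top=w[w[:,2]>.088]
        if len(top)>100:
            r=cv2.minAreaRect(top[:,:2].astype(np.float32)); print('  toprect',r,'mean',top.mean(0))
            kn=w[(w[:,2]>.045)&(w[:,2]<.085)]
            d=np.hypot(*(kn[:,:2]-r[0]).T); kk=kn[d>.088]; print('  knob',kk.mean(0),len(kk),d.max())
for n in ["scene","side"]:
    c=ld(n+"0.npz");im=c["pixels"][:,:,::-1]
    a,b,x,y=(200,130,380,300) if n=="scene" else (180,150,380,310)
    cv2.imwrite(f"pics/{n}0c.png",cv2.resize(im[b:y,a:x],None,fx=4,fy=3.5 if n!="scene" else 3.5,interpolation=2))
E
```

```text
scene table z -0.7377606907007088
  return np.nanmean(a, axis, out=out, keepdims=keepdims)
Traceback (most recent call last):
ValueError: zero-size array to reduction operation maximum which has no identity
```

```bash
python3 - <<'E'
from h import *
c=ld("scene0.npz");im=c["pixels"][:,:,::-1]
cv2.imwrite("pics/s_mark.png",cv2.resize(im[140:300,215:365],None,fx=3.7,fy=3.7,interpolation=2))
E
```

```text
(no output)
```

View pics/s_mark.png

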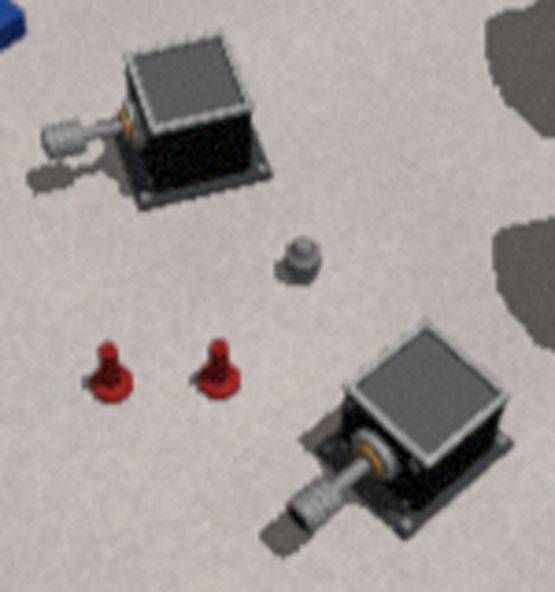

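The crop shows both drives' rims, bosses and knobs. The two red markers stand in line, at crop (110,375) and (218,372).

```bash
python3 - <<'E'
from h import *
np.set_printoptions(precision=4,suppress=True)
for n in ["scene","side"]:
    c=ld(n+"0.npz");W=pts(c);p=c["pixels"].astype(int)
    near=(W[...,0]>.3)&(W[...,0]<.95)&(abs(W[...,1])<.45)
    print(n,'table z',np.median(W[near&(abs(W[...,2])<.01)][:,2]))
    m=((p[...,0]>90)&(p[...,1]<60)&(p[...,2]<60)&near).astype(np.uint8)
    k,l,st,ce=cv2.connectedComponentsWithStats(m)
    for i in range(1,k):
        if st[i,4]<15: continue
        w=W[l==i];hi=w[w[:,2]>.02];lo=w[(w[:,2]<.015)]
        print('red',ce[i],st[i,:4],'hi',np.median(hi,0),'foot bbox',lo.min(0),lo.max(0),'maxz',w[:,2].max())
    win=near&(W[...,2]>.02)&(W[...,2]<.12)
    k,l,st,ce=cv2.connectedComponentsWithStats(win.astype(np.uint8))
    for i in range(1,k):
        if st[i,4]<25: continue
        w=W[l==i];print('obj',ce[i].round(),st[i],w.min(0),w.max(0))
        top=w[w[:,2]>.09]
        if len(top)>100:
            r=cv2.minAreaRect(top[:,:2].astype(np.float32)); print('  toprect',r,'mean',top.mean(0),np.median(top[:,2]))
            kn=w[(w[:,2]>.045)&(w[:,2]<.085)]
            d=np.hypot(*(kn[:,:2]-r[0]).T); kk=kn[d>.092]; print('  knob',kk.mean(0),len(kk),d.max())
E
```

```text
scene table z 0.0023515401357642185
red [274.2075 243.5094] [268 237  11  11] hi [0.5656 0.0391 0.0328] foot bbox [0.5575 0.0275 0.0028] [0.5887 0.0499 0.0143] maxz 0.03982346635434175
red [245.2353 244.5294] [239 239  11  10] hi [nan nan nan] foot bbox [ 0.6332 -0.0173  0.0024] [0.6624 0.0059 0.0146] maxz 0.019202754363817798
obj [203. 145.] [184 132  38  29 618] [ 0.5211 -0.45    0.0205] [ 0.6328 -0.361   0.043 ]
obj [262. 170.] [ 226  148   58   43 1334] [ 0.4089 -0.2321  0.0201] [ 0.5918 -0.1237  0.1113]
  toprect ((0.46479177474975586, -0.1797965168952942), (0.09557370096445084, 0.09252747148275375), 72.8709487915039) mean [ 0.4655 -0.1777  0.1003] 0.10020900282872303
  knob [ 0.5744 -0.205   0.0717] 109 0.12956580228930373
obj [296. 209.] [292 204  10  11  87] [ 0.4379 -0.0324  0.0201] [ 0.4691 -0.0007  0.0513]
obj [325. 254.] [ 292  226   61   58 1669] [0.4223 0.1197 0.02  ] [0.6036 0.2203 0.1099]
  toprect ((0.4733237624168396, 0.16963908076286316), (0.09266500920057297, 0.09125647693872452), 9.031367301940918) mean [0.4738 0.1712 0.1002] 0.09995922507540578
  knob [0.5868 0.1903 0.072 ] 155 0.1309745884560866
obj [274. 236.] [271 231   6  11  60] [0.5635 0.024  0.0201] [0.5786 0.0434 0.0674]
obj [244. 237.] [241 232   6  12  57] [ 0.6394 -0.0191  0.0235] [ 0.6539 -0.0034  0.0656]
obj [365. 343.] [357 335  17  17 222] [0.522  0.4079 0.0201] [0.559  0.4443 0.0815]
side table z 0.0005149707351266297
  return _methods._mean(a, axis=axis, dtype=dtype,
  ret = um.true_divide(
Traceback (most recent call last):
ValueError: zero-size array to reduction operation minimum which has no identity
```

```bash
python3 -W ignore - <<'E'
from h import *
np.set_printoptions(precision=4,suppress=True)
for n in ["scene","side"]:
    c=ld(n+"0.npz");W=pts(c);p=c["pixels"].astype(int)
    near=(W[...,0]>.3)&(W[...,0]<.95)&(abs(W[...,1])<.48)
    m=((p[...,0]>60)&(p[...,1]<.45*p[...,0])&(p[...,2]<.45*p[...,0])).astype(np.uint8)
    k,l,st,ce=cv2.connectedComponentsWithStats(m)
    for i in range(1,k):
        if st[i,4]<25 or not near[l==i].any(): continue
        x,y,w_,h_=st[i,:4]
        yy,xx=np.nonzero(l==i); t=yy<y+4
        print('red',ce[i],st[i],'stem top ray@.06',ray(c,xx[t].mean(),y,.058),'foot',ray(c,x+w_/2-.5,y+h_-1-w_*(.3 if n=="side" else .42),.006))
    if n=="scene": 
        for h in []: pass
    win=near&(W[...,2]>.02)&(W[...,2]<.12)
    k,l,st,ce=cv2.connectedComponentsWithStats(win.astype(np.uint8))
    for i in range(1,k):
        if st[i,4]<25: continue
        w=W[l==i]
        if n=="side":print('obj',ce[i].round(),st[i],w.min(0),w.max(0))
        T=win&(l==i)&(W[...,2]>.09)
        if T.sum()>100:
            cs,_=cv2.findContours(T.astype(np.uint8),0,2);q=max(cs,key=cv2.contourArea)[:,0]
            cp=cv2.approxPolyDP(cv2.convexHull(q),4,True)[:,0]; print(' corners',cp.tolist())
            R=np.array([ray(c,a,b,.102)[:2] for a,b in q],np.float32); r=cv2.minAreaRect(R); print('  ray rect',r)
            kn=w[(w[:,2]>.045)&(w[:,2]<.085)]
            d=np.hypot(*(kn[:,:2]-r[0]).T); kk=kn[d>.094];dd=kk.mean(0)[:2]-r[0]; print('  knob',kk.mean(0),len(kk),d.max(),'ang',np.degrees(np.arctan2(dd[1],dd[0])))
E
```

```text
red [244.5612 241.5408] [240 233  11  15  98] stem top ray@.06 [ 0.6434 -0.0157  0.058 ] foot [ 0.6441 -0.0128  0.006 ]
red [273.7778 240.4848] [269 232  11  15  99] stem top ray@.06 [0.5676 0.0292 0.058 ] foot [0.5682 0.032  0.006 ]
 corners [[275, 148], [282, 171], [255, 176], [248, 154]]
  ray rect ((0.4670402407646179, -0.17657960951328278), (0.10231275111436844, 0.0935712680220604), 74.14537048339844)
  knob [ 0.5749 -0.2051  0.0718] 106 0.12849209105268053 ang -14.81825145147071
 corners [[330, 226], [352, 246], [328, 266], [307, 244]]
  ray rect ((0.4753022789955139, 0.17134273052215576), (0.09796556830406189, 0.09367334842681885), 9.078655242919922)
  knob [0.5872 0.1905 0.072 ] 152 0.12883149882807154 ang 9.702152124834557
red [316.9944 219.236 ] [310 205  14  26 178] stem top ray@.06 [ 0.6489 -0.0053  0.058 ] foot [ 0.641  -0.0137  0.006 ]
red [280.7747 219.8352] [274 206  14  26 182] stem top ray@.06 [0.5719 0.0384 0.058 ] foot [0.565 0.03  0.006]
obj [194. 155.] [187 143  14  23 225] [0.5193 0.4035 0.02  ] [0.556  0.4371 0.0772]
obj [220. 192.] [ 191  167   70   53 2304] 
[... 319 characters left out ...]
05   7  18 110] [0.5607 0.0222 0.0201] [0.578  0.0407 0.063 ]
obj [318. 213.] [315 204   7  19 112] [ 0.6361 -0.0218  0.0201] [ 0.6524 -0.0042  0.0626]
obj [251. 243.] [245 235  14  16 171] [ 0.4354 -0.0348  0.0202] [ 0.4658 -0.0051  0.0481]
obj [305. 266.] [ 273  235   89   67 3451] [ 0.4074 -0.236   0.0201] [ 0.5874 -0.1257  0.1056]
 corners [[331, 259], [325, 266], [287, 272], [273, 242], [314, 235]]
  ray rect ((0.4586012363433838, -0.18524722754955292), (0.1056765466928482, 0.09631029516458511), 74.33002471923828)
  knob [ 0.566  -0.2156  0.0668] 276 0.13233962589175627 ang -15.786434827778267
obj [424. 328.] [ 390  302   69   54 2092] [ 0.5169 -0.4633  0.02  ] [ 0.6313 -0.3624  0.0381]
```

```bash
cat >> h.py <<'E'
from scipy.spatial.transform import Rotation as Ro
def plan(x,y,z,yaw=None):
    "yaw deg of tool x in world"
    from cell import ctrl
    s=ctrl.sense();q=np.array(s["eef_rot"]);R=Ro.from_quat(np.r_[q[1:],q[0]]).as_matrix()
    d=R.T@(np.array([x,y,z])-s["eef_pos"]);cur=np.degrees(np.arctan2(R[1,0],R[0,0]))
    t=0 if yaw is None else -((yaw-cur+180)%360-180)
    print('clock',s["clock"],'pos',np.round(s["eef_pos"],4),'yaw',cur.round(2),'tilt',np.round(R[:,2],4),'w',round(float(s["gripper_width"]),4),'F',np.round(s["force"],1))
    print('delta',d.round(4),'turn',np.radians(t).round(4))
def snap(n,name):
    from cell import ctrl
    c=ctrl.capture(n);np.savez(name+".npz",**c);cv2.imwrite(f"pics/{name}.png",c["pixels"][:,:,::-1]);return c
E
python3 -c "
from h import *
plan(.53,.178,.20,189.3)"
```

```text
clock 0.15 pos [0.1574 0.6045 0.2245] yaw 165.4 tilt [-3.e-04 -9.e-04 -1.e+00] w 0.9978 F [ 0.4  0.4 -0.1]
delta [-0.468  -0.3188  0.0247] turn -0.4171
```

>>> jog_arm --rows '[{"hand": 1, "delta_pos": [-0.04, -0.027, 0], "turn": -0.1}, {"hand": 1, "delta_pos": [-0.08, -0.054, 0], "turn": -0.2}, {"hand": 1, "delta_pos": [-0.12, -0.082, 0], "turn": -0.3}, {"hand": 1, "delta_pos": [-0.16, -0.109, 0], "turn": -0.417}, {"hand": 1, "delta_pos": [-0.2, -0.136, 0], "turn": -0.417}, {"hand": 1, "delta_pos": [-0.24, -0.163, 0], "turn": -0.417}, {"hand": 1, "delta_pos": [-0.28, -0.19, 0], "turn": -0.417}, {"hand": 1, "delta_pos": [-0.3, -0.204, 0], "turn": -0.417}]' --force 20

```text
clock: 0.95
eef_pos: [0.3982, 0.3289, 0.2246]
eef_rot: [-0.0, -0.08, 0.997, -0.001]
force: [-0.5, 0.2, 0.5]
gripper_width: 1.002
```

```bash
python3 -c "
from h import *
plan(.53,.178,.20,189.3)"
```

```text
clock 0.95 pos [0.3982 0.3289 0.2246] yaw -170.82 tilt [-0.     -0.0014 -1.    ] w 1.0023 F [-0.5  0.2  0.5]
delta [-0.106  -0.1699  0.0248] turn -0.0021
```

>>> jog_arm --rows '[{"hand": 1, "delta_pos": [-0.024, -0.038, 0.005], "turn": 0}, {"hand": 1, "delta_pos": [-0.047, -0.076, 0.01], "turn": 0}, {"hand": 1, "delta_pos": [-0.071, -0.114, 0.015], "turn": 0}, {"hand": 1, "delta_pos": [-0.094, -0.151, 0.02], "turn": 0}, {"hand": 1, "delta_pos": [-0.106, -0.17, 0.025], "turn": 0}, {"hand": 1, "delta_pos": [-0.106, -0.17, 0.025], "turn": 0}, {"hand": 1, "delta_pos": [-0.106, -0.17, 0.025], "turn": 0}, {"hand": 1, "delta_pos": [-0.106, -0.17, 0.025], "turn": 0}]'

```text
clock: 1.75
eef_pos: [0.5293, 0.1786, 0.1999]
eef_rot: [-0.0, -0.08, 0.997, -0.001]
force: [-0.3, -0.1, -0.1]
gripper_width: 0.999
```

```bash
python3 -c "
from h import *
plan(.53,.178,.20,189.3)
snap('wrist','w1')"
```

```text
clock 1.75 pos [0.5293 0.1786 0.1999] yaw -170.78 tilt [-4.0e-04 -1.2e-03 -1.0e+00] w 0.9985 F [-0.3 -0.1 -0.1]
delta [-0.0006 -0.0007 -0.0001] turn -0.0014
```

View pics/w1.png

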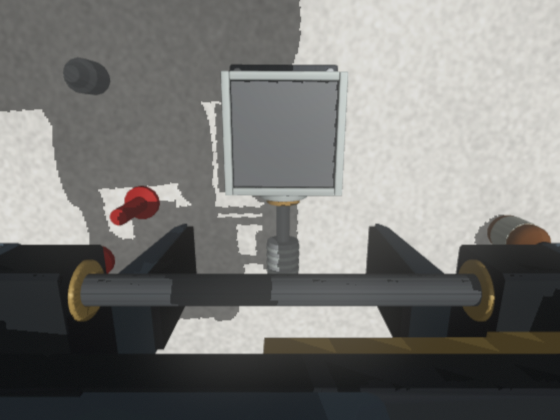

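The wrist view shows the left drive's rim, with corners at about (223,72), (347,72), (342,194) and (226,194). The shaft and knob run down at column 283, and a decoy marker is at (140,203).

```bash
python3 -W ignore - <<'E'
from h import *
c=ld("w1.npz")
C=np.array([ray(c,u,v,.102)[:2] for u,v in [(223,72),(347,72),(342,194),(226,194)]])
ctr=C.mean(0);print(C.round(4),ctr, [np.linalg.norm(C[i]-C[i-1]).round(4) for i in range(4)])
o=(C[2]+C[3]-C[0]-C[1]);print('yaw',np.degrees(np.arctan2(o[1],o[0])))
for u,v in [(284,207),(283,232),(283,255)]: print('shaft',ray(c,u,v,.066 if v<236 else .075))
W=pts(c);print(W[240:270:6,283],W[130,283],W[75,283])
print('eL',ray(c,268,250,.06),ray(c,299,250,.06))
print(c["extrinsics"][:3,3])
E
```

```text
[[0.4356 0.1228]
 [0.4217 0.2086]
 [0.5081 0.2232]
 [0.5224 0.1355]] [0.47192819 0.17253178] [np.float64(0.0877), np.float64(0.0869), np.float64(0.0876), np.float64(0.0889)]
yaw 8.926751999436629
shaft [0.53486585 0.18290422 0.066     ]
shaft [0.55797454 0.18581215 0.066     ]
shaft [0.57616413 0.18874925 0.075     ]
[[0.5654266  0.18703664 0.06624219]
 [0.56774479 0.18736407 0.07501217]
 [0.57352608 0.18831797 0.07455699]
 [0.57925845 0.18926209 0.074385  ]
 [0.58530196 0.19026083 0.07365458]] [0.4682765  0.17086671 0.09669476] [0.43069674 0.16465847 0.10089258]
eL [0.5797238  0.17527738 0.06      ] [0.5750848  0.20375675 0.06      ]
[0.45766906 0.16750635 0.35929263]
```

```bash
python3 -c "
from h import *
plan(.583,.1885,.054,189.)"
```

```text
clock 1.8 pos [0.5294 0.1788 0.2   ] yaw -170.76 tilt [-1.0e-04 -1.2e-03 -1.0e+00] w 1.0022 F [ 0.2 -0.1 -0.5]
delta [-0.0546  0.0012  0.146 ] turn 0.0043
```

>>> jog_arm --rows '[{"hand": 1, "delta_pos": [-0.03, 0.001, 0.02], "turn": 0.004}, {"hand": 1, "delta_pos": [-0.055, 0.001, 0.05], "turn": 0.004}, {"hand": 1, "delta_pos": [-0.055, 0.001, 0.08], "turn": 0.004}, {"hand": 1, "delta_pos": [-0.055, 0.001, 0.11], "turn": 0.004}, {"hand": 1, "delta_pos": [-0.055, 0.001, 0.135], "turn": 0.004}, {"hand": 1, "delta_pos": [-0.055, 0.001, 0.146], "turn": 0.004}, {"hand": 1, "delta_pos": [-0.055, 0.001, 0.146], "turn": 0.004}, {"hand": 0.5, "delta_pos": [-0.055, 0.001, 0.146], "turn": 0.004}]'

```text
clock: 2.6
eef_pos: [0.5839, 0.1889, 0.055]
eef_rot: [0.0, -0.079, 0.997, -0.001]
force: [0.3, 0.8, 1.3]
gripper_width: 0.944
```

```bash
python3 -c "
from h import *
plan(.583,.1885,.054,189.)"
```

```text
clock 2.6 pos [0.5839 0.1889 0.055 ] yaw -170.95 tilt [ 1.e-03 -9.e-04 -1.e+00] w 0.9441 F [0.3 0.8 1.3]
delta [ 0.0009 -0.0003  0.001 ] turn 0.0008
```

>>> jog_arm --rows '[{"hand": 0.2, "delta_pos": [0, 0, 0], "turn": 0}, {"hand": 0.2, "delta_pos": [0, 0, 0], "turn": 0}, {"hand": 0.2, "delta_pos": [0, 0, 0], "turn": 0}, {"hand": 0.2, "delta_pos": [0, 0, 0], "turn": 0}, {"hand": 0.2, "delta_pos": [0, 0, 0], "turn": 0}, {"hand": 0.2, "delta_pos": [0, 0, 0], "turn": 0}, {"hand": 0.2, "delta_pos": [0, 0, 0], "turn": 0}, {"hand": 0.2, "delta_pos": [0, 0, 0], "turn": 0}]' --force 25

```text
clock: 3.4
eef_pos: [0.5838, 0.1889, 0.055]
eef_rot: [0.0, -0.079, 0.997, -0.001]
force: [-0.2, -0.2, 0.3]
gripper_width: 0.323
```

```bash
python3 -c "
from h import *
plan(.583,.1885,.054,189.)"
```

```text
clock 3.4 pos [0.5838 0.1889 0.055 ] yaw -170.96 tilt [ 9.e-04 -1.e-03 -1.e+00] w 0.3231 F [-0.2 -0.2  0.3]
delta [ 0.0009 -0.0003  0.001 ] turn 0.0008
```

>>> jog_arm --rows '[{"hand": 0.2, "delta_pos": [-0.0015, 0, 0], "turn": 0}, {"hand": 0.2, "delta_pos": [-0.003, 0, 0], "turn": 0}, {"hand": 0.2, "delta_pos": [-0.0045, 0, 0], "turn": 0}, {"hand": 0.2, "delta_pos": [-0.006, 0, 0], "turn": 0}, {"hand": 0.2, "delta_pos": [-0.007, 0, 0], "turn": 0}, {"hand": 0.2, "delta_pos": [-0.008, 0, 0], "turn": 0}, {"hand": 0.2, "delta_pos": [-0.008, 0, 0], "turn": 0}, {"hand": 0.2, "delta_pos": [-0.008, 0, 0], "turn": 0}]'

```text
clock: 4.2
eef_pos: [0.5874, 0.1895, 0.0545]
eef_rot: [-0.004, -0.079, 0.997, -0.001]
force: [-23.5, -4.4, 17.6]
gripper_width: 0.326
```

```bash
python3 -c "
from h import *
plan(.5838,.1889,.055,189.)"
```

```text
clock 4.2 pos [0.5874 0.1895 0.0545] yaw -170.95 tilt [-0.0074 -0.0026 -1.    ] w 0.3262 F [-23.5  -4.4  17.6]
delta [ 0.0037 -0.     -0.0005] turn 0.0009
```

>>> jog_arm --rows '[{"hand": 0.2, "delta_pos": [0.001, 0, 0], "turn": 0}, {"hand": 0.2, "delta_pos": [0.0025, 0, 0], "turn": 0}, {"hand": 0.2, "delta_pos": [0.004, 0, 0], "turn": 0}, {"hand": 0.2, "delta_pos": [0.0055, 0, 0], "turn": 0}, {"hand": 0.2, "delta_pos": [0.007, 0, 0], "turn": 0}, {"hand": 0.2, "delta_pos": [0.0085, 0, 0], "turn": 0}, {"hand": 0.2, "delta_pos": [0.01, 0, 0], "turn": 0}, {"hand": 0.2, "delta_pos": [0.01, 0, 0], "turn": 0}]'

```text
clock: 5.0
eef_pos: [0.5801, 0.1883, 0.0547]
eef_rot: [-0.001, -0.079, 0.997, -0.001]
force: [15.5, 3.5, -11.3]
gripper_width: 0.326
```

```bash
python3 -c "
from h import *
plan(.5874,.1895,.055,189.)"
```

```text
clock 5.0 pos [0.5801 0.1883 0.0547] yaw -170.95 tilt [-0.0024 -0.0016 -1.    ] w 0.3261 F [ 15.5   3.5 -11.3]
delta [-0.0074  0.     -0.0003] turn 0.0009
```

>>> jog_arm --rows '[{"hand": 0.8, "delta_pos": [0, 0, 0], "turn": 0}, {"hand": 0.8, "delta_pos": [0, 0, 0], "turn": 0}, {"hand": 0.8, "delta_pos": [0, 0, 0], "turn": 0}, {"hand": 0.8, "delta_pos": [0, 0, 0], "turn": 0}, {"hand": 0.8, "delta_pos": [0, 0, -0.03], "turn": 0}, {"hand": 0.8, "delta_pos": [0, 0, -0.07], "turn": 0}, {"hand": 0.8, "delta_pos": [0, 0, -0.11], "turn": 0}, {"hand": 0.8, "delta_pos": [0, 0, -0.15], "turn": 0}]'

```text
clock: 5.8
eef_pos: [0.5799, 0.1885, 0.2062]
eef_rot: [-0.002, -0.079, 0.997, -0.001]
force: [0.9, -0.5, 0.4]
gripper_width: 0.798
```

```bash
python3 -c "
from h import *
plan(.52,-.197,.20,164.5)
snap('wrist','w2')"
```

```text
clock 5.8 pos [0.5799 0.1885 0.2062] yaw -170.95 tilt [-0.0031 -0.0018 -1.    ] w 0.798 F [ 0.9 -0.5  0.4]
delta [ 0.1198 -0.3712  0.0071] turn 0.4285
```

View pics/w2.png

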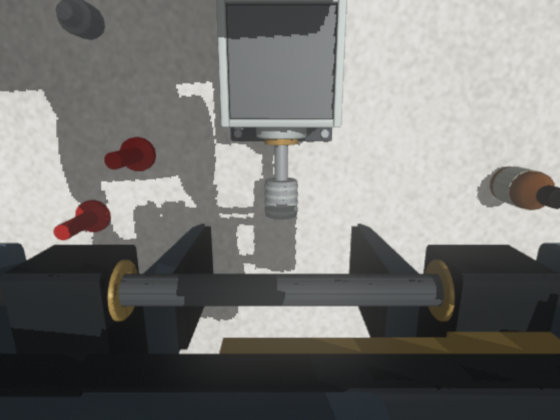

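The knob at (281,198) is released and the shaft is in. The decoy is at (137,153), with the true, farther marker at (92,215). Next is the right drive.

>>> jog_arm --rows '[{"hand": 0.8, "delta_pos": [0.015, -0.046, 0.001], "turn": 0.1}, {"hand": 0.8, "delta_pos": [0.03, -0.093, 0.002], "turn": 0.2}, {"hand": 0.8, "delta_pos": [0.045, -0.139, 0.003], "turn": 0.3}, {"hand": 0.8, "delta_pos": [0.06, -0.186, 0.004], "turn": 0.4}, {"hand": 0.8, "delta_pos": [0.075, -0.232, 0.005], "turn": 0.428}, {"hand": 0.8, "delta_pos": [0.09, -0.279, 0.006], "turn": 0.428}, {"hand": 0.9, "delta_pos": [0.105, -0.325, 0.007], "turn": 0.428}, {"hand": 1, "delta_pos": [0.12, -0.371, 0.007], "turn": 0.428}]'

```text
clock: 6.65
eef_pos: [0.5217, -0.1979, 0.2054]
eef_rot: [0.003, 0.135, 0.991, 0.0]
force: [0.5, 0.6, -0.1]
gripper_width: 0.947
```

```bash
python3 -c "
from h import *
plan(.52,-.197,.20,164.5)
snap('wrist','w3')
plan(.52,-.197,.20,164.5)
"
```

```text
clock 6.65 pos [ 0.5217 -0.1979  0.2054] yaw 164.53 tilt [ 5.1e-03  3.0e-04 -1.0e+00] w 0.9474 F [ 0.5  0.6 -0.1]
delta [0.0019 0.0004 0.0053] turn 0.0006
clock 6.7 pos [ 0.5211 -0.2044  0.2055] yaw 164.38 tilt [ 0.0055 -0.0026 -1.    ] w 0.9816 F [-1.  -9.3 -0.2]
delta [0.0031 0.0069 0.0054] turn -0.0021
```

View pics/w3.png

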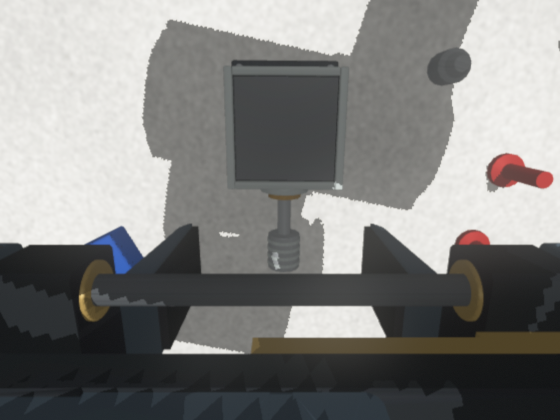

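The right drive's rim corners are at about (224,67), (349,67), (345,188) and (228,188), with the knob at (284,250). The markers are at (507,168) for the decoy and (473,240) for the true one.

```bash
python3 -W ignore - <<'E'
from h import *
c=ld("w3.npz")
C=np.array([ray(c,u,v,.102)[:2] for u,v in [(224,67),(349,67),(345,188),(228,188)]])
ctr=C.mean(0);print(C.round(4),ctr)
o=(C[2]+C[3]-C[0]-C[1]);print('yaw',np.degrees(np.arctan2(o[1],o[0])))
for u,v,z in [(284,205,.066),(284,225,.066),(284,236,.075),(284,265,.075)]: print('shaft',ray(c,u,v,z))
W=pts(c);print(W[210:272:6,284])
c=ld("w2.npz");p=c["pixels"].astype(int);W=pts(c)
for u,v in [(92,213),(137,153)]: print('marker foot',ray(c,u,v,.008),W[v,u])
print('knobL end',ray(c,281,180,.075),W[150:215:6,281])
plan(.574,-.21,.054,164.5)
E
```

```text
[[ 0.4099 -0.2083]
 [ 0.4335 -0.1226]
 [ 0.5187 -0.1446]
 [ 0.4944 -0.2324]] [ 0.46413565 -0.17696295]
yaw -15.192159441745108
shaft [ 0.5286685  -0.19612842  0.066     ]
shaft [ 0.54686631 -0.20110725  0.066     ]
shaft [ 0.55391722 -0.2031475   0.075     ]
shaft [ 0.58100978 -0.21055989  0.075     ]
[[ 0.53322851 -0.19737314  0.06576706]
 [ 0.5388846  -0.1989118   0.0650534 ]
 [ 0.54424745 -0.20038491  0.06552768]
 [ 0.5496851  -0.20187701  0.06588241]
 [ 0.55517006 -0.2033818   0.06621685]
 [ 0.55763028 -0.20416165  0.0748604 ]
 [ 0.56344825 -0.20574456  0.074143  ]
 [ 0.56855783 -0.20715761  0.07536498]
 [ 0.57432747 -0.20873237  0.07505844]
 [ 0.58053153 -0.21041585  0.07393105]
 [ 0.58614021 -0.21195488  0.07429701]]
marker foot [ 0.64122609 -0.00782049  0.008     ] [ 0.63884279 -0.00448679  0.01443249]
marker foot [0.56886938 0.03676891 0.008     ] [0.56632634 0.04271676 0.02310928]
knobL end [0.56120737 0.18614753 0.075     ] [[0.53693813 0.18226996 0.06562471]
 [0.54214338 0.18310266 0.06469059]
 [0.54724454 0.18391822 0.06516796]
 [0.552362   0.18473636 0.06573478]
 [0.55773274 0.18559549 0.06491198]
 [0.56260739 0.18637416 0.0672539 ]
 [0.56650034 0.18699416 0.07436236]
 [0.57179052 0.18784022 0.07405905]
 [0.57706326 0.18868338 0.07407919]
 [0.58239225 0.18953555 0.07406436]
 [0.58787719 0.1904128  0.07365643]]
clock 6.7 pos [ 0.5211 -0.2044  0.2055] yaw 164.38 tilt [ 0.0055 -0.0026 -1.    ] w 0.9816 F [-1.  -9.3 -0.2]
delta [-0.0516  0.009   0.1518] turn -0.0021
```

>>> jog_arm --rows '[{"hand": 1, "delta_pos": [-0.03, 0.01, 0.02], "turn": -0.007}, {"hand": 1, "delta_pos": [-0.051, 0.01, 0.05], "turn": -0.007}, {"hand": 1, "delta_pos": [-0.051, 0.01, 0.08], "turn": -0.007}, {"hand": 1, "delta_pos": [-0.051, 0.01, 0.1], "turn": -0.007}, {"hand": 1, "delta_pos": [-0.051, 0.01, 0.125], "turn": -0.007}, {"hand": 1, "delta_pos": [-0.051, 0.01, 0.15], "turn": -0.007}, {"hand": 1, "delta_pos": [-0.051, 0.01, 0.151], "turn": -0.007}, {"hand": 0.8, "delta_pos": [-0.051, 0.01, 0.151], "turn": -0.007}]'

```text
clock: 7.5
eef_pos: [0.5735, -0.2088, 0.0548]
eef_rot: [0.002, 0.132, 0.991, -0.001]
force: [0.1, 0.2, 0.9]
gripper_width: 0.942
```

```bash
python3 -c "
from h import *
plan(.573,-.2085,.054,164.8)"
```

```text
clock 7.5 pos [ 0.5735 -0.2088  0.0548] yaw 164.79 tilt [ 0.0046 -0.0022 -1.    ] w 0.9417 F [0.1 0.2 0.9]
delta [0.0005 0.0001 0.0008] turn -0.0003
```

>>> jog_arm --rows '[{"hand": 0.2, "delta_pos": [0, 0, 0], "turn": 0}, {"hand": 0.2, "delta_pos": [0, 0, 0], "turn": 0}, {"hand": 0.2, "delta_pos": [0, 0, 0], "turn": 0}, {"hand": 0.2, "delta_pos": [0, 0, 0], "turn": 0}, {"hand": 0.2, "delta_pos": [0, 0, 0], "turn": 0}, {"hand": 0.2, "delta_pos": [0, 0, 0], "turn": 0}, {"hand": 0.2, "delta_pos": [0, 0, 0], "turn": 0}, {"hand": 0.2, "delta_pos": [0, 0, 0], "turn": 0}]' --force 25

```text
clock: 8.3
eef_pos: [0.5734, -0.2093, 0.0548]
eef_rot: [0.002, 0.132, 0.991, -0.001]
force: [-1.6, -5.8, 1.2]
gripper_width: 0.329
```

>>> jog_arm --rows '[{"hand": 0.2, "delta_pos": [-0.0015, 0, 0], "turn": 0}, {"hand": 0.2, "delta_pos": [-0.003, 0, 0], "turn": 0}, {"hand": 0.2, "delta_pos": [-0.0045, 0, 0], "turn": 0}, {"hand": 0.2, "delta_pos": [-0.006, 0, 0], "turn": 0}, {"hand": 0.2, "delta_pos": [-0.007, 0, 0], "turn": 0}, {"hand": 0.2, "delta_pos": [-0.008, 0, 0], "turn": 0}, {"hand": 0.2, "delta_pos": [-0.008, 0, 0], "turn": 0}, {"hand": 0.2, "delta_pos": [-0.008, 0, 0], "turn": 0}]'

```text
clock: 9.1
eef_pos: [0.5813, -0.2116, 0.0549]
eef_rot: [0.003, 0.132, 0.991, -0.001]
force: [-1.6, -4.1, -1.6]
gripper_width: 0.323
```

It slid 8.2 mm freely, so this is the worn drive. I'll carry on to its stop.

>>> jog_arm --rows '[{"hand": 0.2, "delta_pos": [-0.0015, 0, 0], "turn": 0}, {"hand": 0.2, "delta_pos": [-0.003, 0, 0], "turn": 0}, {"hand": 0.2, "delta_pos": [-0.0045, 0, 0], "turn": 0}, {"hand": 0.2, "delta_pos": [-0.006, 0, 0], "turn": 0}, {"hand": 0.2, "delta_pos": [-0.0075, 0, 0], "turn": 0}, {"hand": 0.2, "delta_pos": [-0.009, 0, 0], "turn": 0}, {"hand": 0.2, "delta_pos": [-0.0105, 0, 0], "turn": 0}, {"hand": 0.2, "delta_pos": [-0.0105, 0, 0], "turn": 0}]'

```text
clock: 9.9
eef_pos: [0.588, -0.2135, 0.0546]
eef_rot: [-0.001, 0.132, 0.991, -0.001]
force: [-23.4, -2.1, 15.0]
gripper_width: 0.323
```

>>> jog_arm --rows '[{"hand": 0.2, "delta_pos": [0.002, 0, 0], "turn": 0}, {"hand": 0.2, "delta_pos": [0.004, 0, 0], "turn": 0}, {"hand": 0.2, "delta_pos": [0.006, 0, 0], "turn": 0}, {"hand": 0.2, "delta_pos": [0.008, 0, 0], "turn": 0}, {"hand": 0.2, "delta_pos": [0.01, 0, 0], "turn": 0}, {"hand": 0.2, "delta_pos": [0.012, 0, 0], "turn": 0}, {"hand": 0.2, "delta_pos": [0.014, 0, 0], "turn": 0}, {"hand": 0.2, "delta_pos": [0.014, 0, 0], "turn": 0}]'

```text
clock: 10.7
eef_pos: [0.5742, -0.2096, 0.0547]
eef_rot: [-0.001, 0.132, 0.991, -0.001]
force: [-0.1, -2.7, 3.4]
gripper_width: 0.32
```

>>> jog_arm --rows '[{"hand": 0.2, "delta_pos": [0.001, 0, 0], "turn": 0}, {"hand": 0.2, "delta_pos": [0.002, 0, 0], "turn": 0}, {"hand": 0.2, "delta_pos": [0.0035, 0, 0], "turn": 0}, {"hand": 0.2, "delta_pos": [0.005, 0, 0], "turn": 0}, {"hand": 0.2, "delta_pos": [0.0065, 0, 0], "turn": 0}, {"hand": 0.2, "delta_pos": [0.0075, 0, 0], "turn": 0}, {"hand": 0.2, "delta_pos": [0.0075, 0, 0], "turn": 0}, {"hand": 0.2, "delta_pos": [0.0075, 0, 0], "turn": 0}]'

```text
clock: 11.5
eef_pos: [0.5702, -0.2085, 0.0549]
eef_rot: [0.002, 0.132, 0.991, -0.001]
force: [20.5, -3.3, -14.8]
gripper_width: 0.321
```

>>> jog_arm --rows '[{"hand": 0.8, "delta_pos": [0, 0, 0], "turn": 0}, {"hand": 0.8, "delta_pos": [0, 0, 0], "turn": 0}, {"hand": 0.8, "delta_pos": [0, 0, 0], "turn": 0}, {"hand": 0.8, "delta_pos": [0, 0, 0], "turn": 0}, {"hand": 0.8, "delta_pos": [0, 0, -0.03], "turn": 0}, {"hand": 0.8, "delta_pos": [0, 0, -0.07], "turn": 0}, {"hand": 0.7, "delta_pos": [0, 0, -0.11], "turn": 0}, {"hand": 0.7, "delta_pos": [0, 0, -0.15], "turn": 0}]'

```text
clock: 12.3
eef_pos: [0.569, -0.2079, 0.2064]
eef_rot: [0.002, 0.132, 0.991, -0.001]
force: [0.0, -0.6, -0.2]
gripper_width: 0.703
```

```bash
python3 -W ignore -c "
from h import *
c=snap('wrist','w4')
W=pts(c);print(W[170:215:4,281].round(4))
C=np.array([ray(c,0,0,.1)]);
plan(.643,-.010,.20,149)"
```

```text
[[ 0.5449 -0.2009  0.0643]
 [ 0.5483 -0.2018  0.0648]
 [ 0.5515 -0.2027  0.066 ]
 [ 0.5531 -0.2031  0.0758]
 [ 0.5568 -0.2041  0.0744]
 [ 0.5601 -0.205   0.0745]
 [ 0.5634 -0.2059  0.0751]
 [ 0.5668 -0.2068  0.0754]
 [ 0.5704 -0.2078  0.0747]
 [ 0.574  -0.2088  0.0742]
 [ 0.5777 -0.2098  0.0738]
 [ 0.5811 -0.2107  0.0742]]
clock 12.35 pos [ 0.5716 -0.209   0.213 ] yaw 164.79 tilt [ 0.0109 -0.0063 -0.9999] w 0.7052 F [ 2.7 -0.9  8.5]
delta [-0.0166  0.2108  0.0125] turn 0.2756
```

View pics/w4.png

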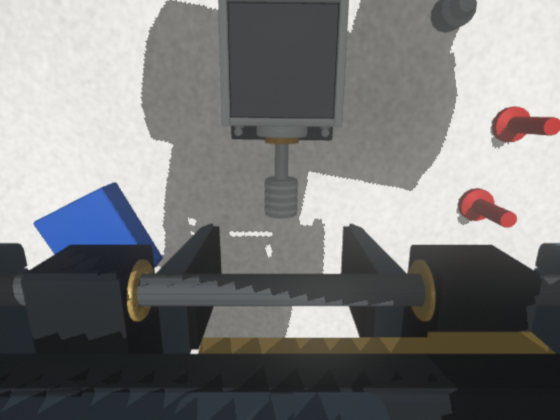

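The right knob at (281,197) is free and back in, with its inner end at x≈0.553. Now the true marker, at (477,205) in this view and farther out than the decoy at (510,125).

>>> jog_arm --rows '[{"hand": 0.6, "delta_pos": [-0.003, 0.035, 0.002], "turn": 0.07}, {"hand": 0.6, "delta_pos": [-0.006, 0.07, 0.004], "turn": 0.14}, {"hand": 0.6, "delta_pos": [-0.009, 0.105, 0.006], "turn": 0.21}, {"hand": 0.6, "delta_pos": [-0.012, 0.14, 0.008], "turn": 0.276}, {"hand": 0.6, "delta_pos": [-0.015, 0.175, 0.01], "turn": 0.276}, {"hand": 0.6, "delta_pos": [-0.017, 0.21, 0.012], "turn": 0.276}, {"hand": 0.6, "delta_pos": [-0.017, 0.21, 0.012], "turn": 0.276}, {"hand": 0.6, "delta_pos": [-0.017, 0.21, 0.012], "turn": 0.276}]'

```text
clock: 13.15
eef_pos: [0.6429, -0.0103, 0.2001]
eef_rot: [0.006, 0.267, 0.964, -0.002]
force: [-0.3, -0.4, 0.2]
gripper_width: 0.601
```

```bash
python3 -W ignore -c "
from h import *
c=snap('wrist','w5')
plan(.643,-.010,.20,149)"
```

```text
clock 13.2 pos [ 0.6428 -0.0111  0.2003] yaw 149.0 tilt [ 0.0102 -0.0065 -0.9999] w 0.5966 F [-0.   0.  -0.3]
delta [0.0004 0.001  0.0003] turn -0.0001
```

View pics/w5.png

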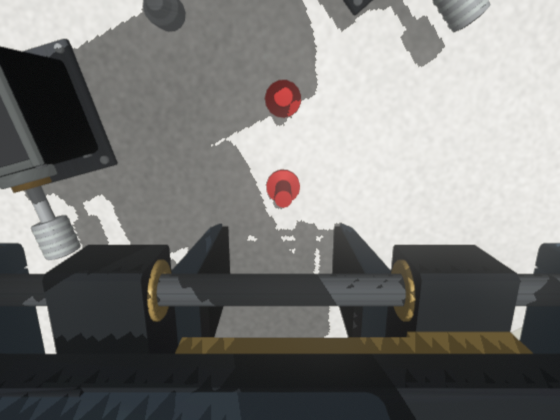

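The chosen marker's foot is at (283,186) with its stem top at (282,200). The decoy is at (283,98), nearer the base, so the choice holds.

```bash
python3 -W ignore -c "
from h import *
c=ld('w5.npz');W=pts(c)
print(ray(c,283,186,.009),ray(c,282,200,.06),W[186:206:4,282],'decoy',ray(c,283,98,.009))
for x,y in [(.641,-.010),(.643,-.010)]: plan(x,y,.036,149)
"
```

```text
[ 0.64502878 -0.00855715  0.009     ] [ 0.645918   -0.01055391  0.06      ] [[ 0.63811587 -0.0058065   0.04298721]
 [ 0.63820652 -0.00594224  0.05915419]
 [ 0.64143657 -0.00787006  0.05874858]
 [ 0.64446648 -0.00968357  0.05938695]
 [ 0.64767849 -0.01160204  0.0592627 ]] decoy [0.57019489 0.03607529 0.009     ]
clock 13.2 pos [ 0.6428 -0.0111  0.2003] yaw 149.0 tilt [ 0.0102 -0.0065 -0.9999] w 0.5966 F [-0.   0.  -0.3]
delta [4.100e-03 1.000e-04 1.642e-01] turn -0.0001
clock 13.2 pos [ 0.6428 -0.0111  0.2003] yaw 149.0 tilt [ 0.0102 -0.0065 -0.9999] w 0.5966 F [-0.   0.  -0.3]
delta [0.0024 0.0011 0.1643] turn -0.0001
```

>>> jog_arm --rows '[{"hand": 0.6, "delta_pos": [0.002, 0.002, 0.03], "turn": 0}, {"hand": 0.6, "delta_pos": [0.002, 0.002, 0.06], "turn": 0}, {"hand": 0.6, "delta_pos": [0.002, 0.002, 0.09], "turn": 0}, {"hand": 0.6, "delta_pos": [0.002, 0.002, 0.115], "turn": 0}, {"hand": 0.6, "delta_pos": [0.002, 0.002, 0.14], "turn": 0}, {"hand": 0.6, "delta_pos": [0.002, 0.002, 0.155], "turn": 0}, {"hand": 0.6, "delta_pos": [0.002, 0.002, 0.164], "turn": 0}, {"hand": 0.6, "delta_pos": [0.002, 0.002, 0.164], "turn": 0}]' --force 20

```text
clock: 14.0
eef_pos: [0.6434, -0.0099, 0.0357]
eef_rot: [0.005, 0.268, 0.964, -0.002]
force: [-0.3, -0.3, 0.1]
gripper_width: 0.602
```

>>> jog_arm --rows '[{"hand": 0.08, "delta_pos": [0, 0, 0], "turn": 0}, {"hand": 0.08, "delta_pos": [0, 0, 0], "turn": 0}, {"hand": 0.08, "delta_pos": [0, 0, 0], "turn": 0}, {"hand": 0.08, "delta_pos": [0, 0, 0], "turn": 0}, {"hand": 0.08, "delta_pos": [0, 0, 0], "turn": 0}, {"hand": 0.08, "delta_pos": [0, 0, 0], "turn": 0}, {"hand": 0.08, "delta_pos": [0, 0, 0], "turn": 0}, {"hand": 0.08, "delta_pos": [0, 0, 0], "turn": 0}]'

```text
clock: 14.8
eef_pos: [0.6435, -0.0099, 0.0359]
eef_rot: [0.005, 0.268, 0.964, -0.002]
force: [-0.8, 1.3, 4.4]
gripper_width: 0.165
```

```bash
python3 -W ignore -c "
from h import *
plan(.464,-.1785,.24,164.8)
"
```

```text
clock 14.8 pos [ 0.6435 -0.0099  0.0359] yaw 148.96 tilt [ 0.0094 -0.0065 -0.9999] w 0.1647 F [-0.8  1.3  4.4]
delta [ 0.0646 -0.2372 -0.2047] turn -0.2764
```

>>> jog_arm --rows '[{"hand": 0.08, "delta_pos": [0, 0, -0.02], "turn": 0}, {"hand": 0.08, "delta_pos": [0, 0, -0.05], "turn": 0}, {"hand": 0.08, "delta_pos": [0, 0, -0.08], "turn": 0}, {"hand": 0.08, "delta_pos": [0, 0, -0.11], "turn": 0}, {"hand": 0.08, "delta_pos": [0, 0, -0.14], "turn": 0}, {"hand": 0.08, "delta_pos": [0, 0, -0.155], "turn": 0}, {"hand": 0.08, "delta_pos": [0, 0, -0.164], "turn": 0}, {"hand": 0.08, "delta_pos": [0, 0, -0.164], "turn": 0}]'

```text
clock: 15.6
eef_pos: [0.6423, -0.0088, 0.2006]
eef_rot: [0.006, 0.268, 0.964, -0.002]
force: [0.1, -0.7, -0.7]
gripper_width: 0.161
```

```bash
python3 -W ignore -c "
from h import *
snap('wrist','w6')
plan(.464,-.1785,.20,164.8)
"
```

```text
clock 15.65 pos [ 0.6418 -0.0088  0.1995] yaw 148.96 tilt [ 0.0092 -0.0064 -0.9999] w 0.1599 F [-0.1  0.3 -1.4]
delta [ 0.0649 -0.2371 -0.001 ] turn -0.2764
```

View pics/w6.png

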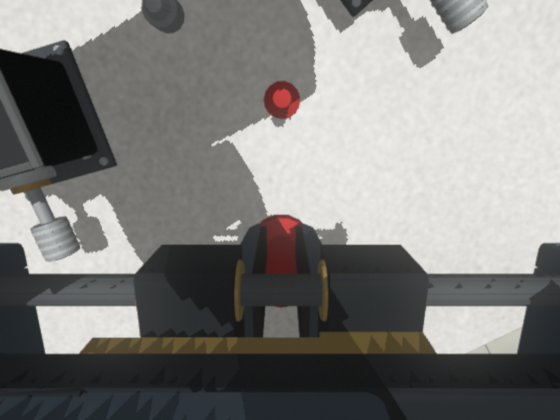

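The marker is held at (282,260), and the decoy at (282,98) hasn't moved.

>>> jog_arm --rows '[{"hand": 0.08, "delta_pos": [0.007, -0.026, 0], "turn": -0.07}, {"hand": 0.08, "delta_pos": [0.017, -0.062, 0], "turn": -0.14}, {"hand": 0.08, "delta_pos": [0.028, -0.103, 0], "turn": -0.2}, {"hand": 0.08, "delta_pos": [0.039, -0.144, 0], "turn": -0.276}, {"hand": 0.08, "delta_pos": [0.05, -0.184, 0], "turn": -0.276}, {"hand": 0.08, "delta_pos": [0.06, -0.218, 0], "turn": -0.276}, {"hand": 0.08, "delta_pos": [0.065, -0.237, 0], "turn": -0.276}, {"hand": 0.08, "delta_pos": [0.065, -0.237, 0], "turn": -0.276}]'

```text
clock: 16.45
eef_pos: [0.4617, -0.1795, 0.1979]
eef_rot: [0.004, 0.134, 0.991, -0.002]
force: [0.2, 0.8, 0.3]
gripper_width: 0.162
```

```bash
python3 -W ignore -c "
from h import *
snap('scene','s7')
c=snap('side','d7')
plan(.464,-.1785,.132,164.8)
im=c['pixels'][:,:,::-1]
cv2.imwrite('pics/d7c.png',cv2.resize(im[120:320,180:400],None,fx=3,fy=3))
"
```

```text
clock 16.55 pos [ 0.4637 -0.1783  0.1982] yaw 164.72 tilt [ 0.0081 -0.0057 -1.    ] w 0.1648 F [-0.3 -0.2 -0.8]
delta [0.0003 0.0001 0.0662] turn -0.0015
```

View pics/d7c.png

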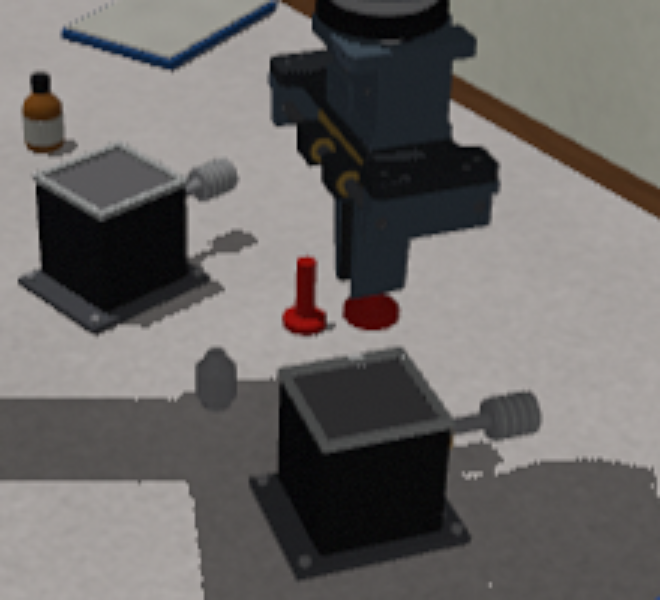

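The crop shows the marker held upright over the right drive, with its foot at crop (370,310).

>>> jog_arm --rows '[{"hand": 0.08, "delta_pos": [0, 0, 0.015], "turn": 0}, {"hand": 0.08, "delta_pos": [0, 0, 0.03], "turn": 0}, {"hand": 0.08, "delta_pos": [0, 0, 0.04], "turn": 0}, {"hand": 0.08, "delta_pos": [0, 0, 0.05], "turn": 0}, {"hand": 0.08, "delta_pos": [0, 0, 0.058], "turn": 0}, {"hand": 0.08, "delta_pos": [0, 0, 0.062], "turn": 0}, {"hand": 0.08, "delta_pos": [0, 0, 0.063], "turn": 0}, {"hand": 0.08, "delta_pos": [0, 0, 0.063], "turn": 0}]'

```text
clock: 17.35
eef_pos: [0.4643, -0.1787, 0.1353]
eef_rot: [0.004, 0.133, 0.991, -0.002]
force: [-0.0, -0.4, -0.1]
gripper_width: 0.165
```

>>> jog_arm --rows '[{"hand": 0.08, "delta_pos": [0, 0, 0.0005], "turn": 0}, {"hand": 0.08, "delta_pos": [0, 0, 0.001], "turn": 0}, {"hand": 0.08, "delta_pos": [0, 0, 0.0015], "turn": 0}, {"hand": 0.08, "delta_pos": [0, 0, 0.002], "turn": 0}, {"hand": 0.08, "delta_pos": [0, 0, 0.0025], "turn": 0}, {"hand": 0.08, "delta_pos": [0, 0, 0.003], "turn": 0}, {"hand": 0.08, "delta_pos": [0, 0, 0.003], "turn": 0}, {"hand": 0.08, "delta_pos": [0, 0, 0.003], "turn": 0}]'

```text
clock: 18.15
eef_pos: [0.4643, -0.1787, 0.1323]
eef_rot: [0.004, 0.133, 0.991, -0.002]
force: [-1.1, -0.4, -0.1]
gripper_width: 0.162
```

>>> jog_arm --rows '[{"hand": 0.08, "delta_pos": [0, 0, 0.0003], "turn": 0}, {"hand": 0.08, "delta_pos": [0, 0, 0.0006], "turn": 0}, {"hand": 0.08, "delta_pos": [0, 0, 0.0009], "turn": 0}, {"hand": 0.08, "delta_pos": [0, 0, 0.0012], "turn": 0}, {"hand": 0.08, "delta_pos": [0, 0, 0.0015], "turn": 0}, {"hand": 0.08, "delta_pos": [0, 0, 0.0015], "turn": 0}, {"hand": 0.08, "delta_pos": [0, 0, 0.0015], "turn": 0}, {"hand": 0.08, "delta_pos": [0, 0, 0.0015], "turn": 0}]'

```text
clock: 18.95
eef_pos: [0.4645, -0.1788, 0.1317]
eef_rot: [0.005, 0.133, 0.991, -0.003]
force: [-6.2, 2.1, 20.5]
gripper_width: 0.165
```

Contact: 20 N upward. I'll ease back a little, then open and rise.

>>> jog_arm --rows '[{"hand": 0.08, "delta_pos": [0, 0, 0], "turn": 0}, {"hand": 0.08, "delta_pos": [0, 0, 0], "turn": 0}, {"hand": 0.6, "delta_pos": [0, 0, 0], "turn": 0}, {"hand": 0.6, "delta_pos": [0, 0, 0], "turn": 0}, {"hand": 0.6, "delta_pos": [0, 0, 0], "turn": 0}, {"hand": 0.6, "delta_pos": [0, 0, 0], "turn": 0}, {"hand": 0.6, "delta_pos": [0, 0, 0], "turn": 0}, {"hand": 0.6, "delta_pos": [0, 0, 0], "turn": 0}]'

```text
clock: 19.75
eef_pos: [0.4645, -0.1788, 0.1317]
eef_rot: [0.005, 0.133, 0.991, -0.003]
force: [-0.3, -0.3, 0.7]
gripper_width: 0.598
```

>>> jog_arm --rows '[{"hand": 0.6, "delta_pos": [0, 0, -0.01], "turn": 0}, {"hand": 0.6, "delta_pos": [0, 0, -0.025], "turn": 0}, {"hand": 0.6, "delta_pos": [0, 0, -0.045], "turn": 0}, {"hand": 0.6, "delta_pos": [0, 0, -0.065], "turn": 0}, {"hand": 0.6, "delta_pos": [0, 0, -0.085], "turn": 0}, {"hand": 0.6, "delta_pos": [0, 0, -0.1], "turn": 0}, {"hand": 0.6, "delta_pos": [0, 0, -0.11], "turn": 0}, {"hand": 0.6, "delta_pos": [0, 0, -0.11], "turn": 0}]'

```text
clock: 20.55
eef_pos: [0.464, -0.1784, 0.2432]
eef_rot: [0.006, 0.133, 0.991, -0.003]
force: [0.2, -1.2, -0.1]
gripper_width: 0.597
```

```bash
python3 -W ignore - <<'E'
from h import *
plan(.464,-.1785,.132,164.8)
c=snap('side','d8');im=c['pixels'][:,:,::-1];a=cv2.resize(im[120:380,170:470],None,fx=2.6,fy=2.3);cv2.imwrite('pics/d8c.png',a)
b=ld('side0.npz')
# compare undisturbed things
for n,z in [('side',c),('scene',snap('scene','s8'))]:
    b=ld(n+'0.npz')
    for nm,(x0,x1,y0,y1) in dict(bottle=(.48,.6,.37,.48),box=(.49,.66,-.48,-.34),obj=(.42,.485,-.06,.02)).items():
        r=[]
        for q in (b,z):
            W=pts(q);m=(W[...,0]>x0)&(W[...,0]<x1)&(W[...,1]>y0)&(W[...,1]<y1)&(W[...,2]>.02)&(W[...,2]<.085);r.append((W[m].mean(0).round(4).tolist(),int(m.sum())))
        print(n,nm,r)
snap('wrist','w8')
E
```

```text
clock 20.55 pos [ 0.464  -0.1784  0.2432] yaw 164.72 tilt [ 0.0112 -0.0075 -0.9999] w 0.5968 F [ 0.2 -1.2 -0.1]
delta [0.0014 0.0004 0.1112] turn -0.0013
side bottle [([0.5346, 0.4166, 0.0461], 225), ([0.5346, 0.4167, 0.0462], 222)]
side box [([0.5682, -0.4168, 0.0331], 2092), ([0.5682, -0.4168, 0.0331], 2100)]
side obj [([0.4481, -0.0234, 0.0343], 171), ([0.4483, -0.0233, 0.034], 173)]
scene bottle [([0.5461, 0.4277, 0.0529], 222), ([0.5459, 0.4276, 0.0527], 221)]
scene box [([0.5783, -0.406, 0.0353], 642), ([0.5786, -0.4062, 0.0351], 642)]
scene obj [([0.457, -0.0131, 0.0376], 87), ([0.4566, -0.0133, 0.0373], 86)]
```

View pics/d8c.png

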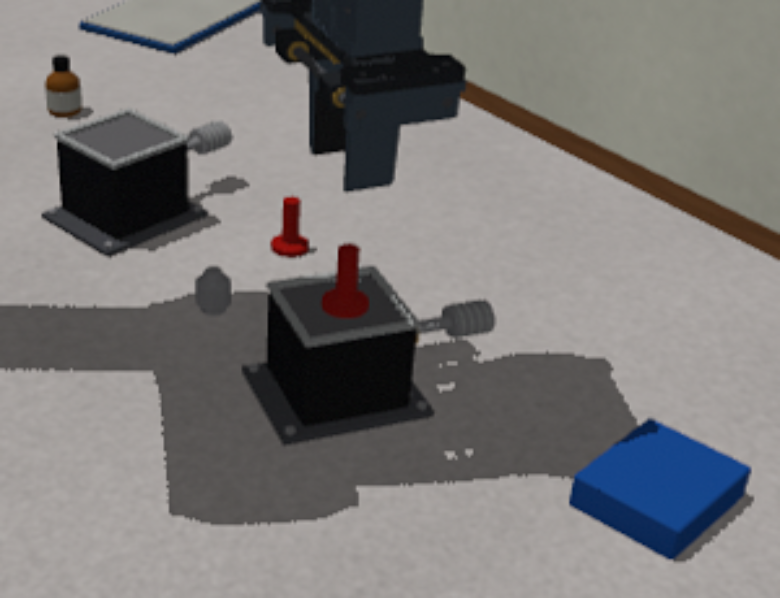

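View pics/w8.png

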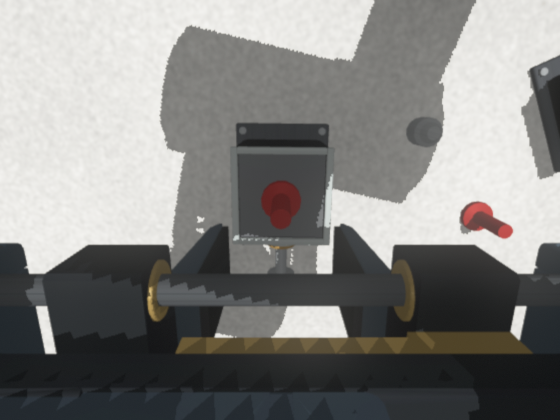

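The marker stands upright in the right drive's recess, at wrist (281,202). The bottle, box, objective and decoy haven't moved, and both shafts are in. Handing in.

```bash
python3 -c "
from cell import ctrl
print(ctrl.close_job(),ctrl.sense()['clock'])"
```

```text
the job is handed in; nothing more can be done
the job is handed in; nothing more can be done
```

The right drive (y < 0) is the worn one. The red marker now stands upright near the centre of its recess, and I handed the job in at about 21 s on the clock.

- **Left drive, felt first:** its shaft met the outer stop after 3.7 mm, at about 24 N. Pushing it back to the inner stop took 7.4 mm, so this is the sound drive.
- **Right drive:** its shaft slid 15.1 mm out to its stop, then 18.4 mm back in to about 20 N.
- **Marker:** I took the red marker farthest from the base, at about (0.644, -0.010). The nearer look-alike stayed where it was.

**Last checks:**
- The side and wrist pictures show the marker upright and released, with the gripper clear above it.
- Both shafts read pushed in, from the stop forces and from the wrist pictures taken after each release. I did not measure the knobs again after placing the marker.
- The bottle, slide box and objective measure within 0.5 mm of where they started.

No check failed. The measured travels read about 0.4 mm over the nominal 7 and 18 mm, probably from slight slip or flex in the grip. The tool was also tilted about 0.7° when it set the marker down.

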